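# Line up the cross slide and thread its guide rod through both bushings

### The job

On the small aluminium slide fixture at the left, push the sliding bushing block sideways until it is fully home against its end stop, so that its bore lines up with that of the fixed block. Then take the steel guide rod by its thicker grip out of the cradle at the right and thread it, nose first, from the robot's side through the fixed bushing and on through the sliding one, until the nose stands at least 15 mm out at the far side. Finish there still holding the rod by its grip, spanning both bushings, without dropping it on the way or disturbing the loose things on the bench.

Things in the scene. Friction and masses are not known exactly. Their poses are not given: they have to be found in the camera images.
- fixture: Slide fixture fixed to the bench: aluminium plate 100 x 130 x 12 mm (local x -50..50, y -80..50 mm), two upright bushing blocks one behind the other, tops 84 mm above the bench. Origin on the bench under the bore axis, midway between the blocks. x: along the bores, level, the way the rod goes in (away from the robot); y left; z up. End stop, 52 mm high, at x 13..39, y 36..46.
- carriage (a joint): Travel of the sliding bushing block away from its stop, in m: 0 = fully home, where its bore is in line with the fixed one; positive = displaced along the fixture's -y (to the right). Starts at 0.018 to 0.034. It runs with about 2.5 N of friction and stays where it is left; at 0 it meets a hard stop.
- push_face (a point): Point on the sliding block's right-hand face (towards the fixture's -y), mid thickness, 66 mm above the bench; moves with the block. Push here along the fixture's +y. The face is flat from 25 to 84 mm above the bench; below that a foot (24 mm in x) stands 5 mm further out towards -y. Axes as fixture.
- slide_bush (a point): Centre of the sliding block's bore, moves with the block; bore 13.5 mm in diameter, 62 mm above the bench. The block is 40 mm wide and 12 mm thick (fixture x 20..32 mm), 40 mm of free gap behind the fixed block. Axes as fixture.
- bore_in (a point): Centre of the near mouth of the fixed bushing, where the rod enters; bore 13.5 mm in diameter, straight, axis level 62 mm above the bench. The fixed block is 44 mm wide and 12 mm thick (fixture x -32..-20 mm). Axes as fixture.
- bore_out (a point): Point on the bore axis, fixed to the fixture, where the far mouth of the sliding bushing lies once it is home; 64 mm beyond bore_in. Axes as fixture.
- rod: Guide rod, about 0.12 kg, lying level in the cradle. Origin on its axis at the shoulder between grip and shank. Its own x runs along the axis towards the nose: steel shank 10 mm in diameter from x = 0 to 105 mm, the last 6 mm tapering to a 5.6 mm nose; dark plastic grip 16 mm in diameter from x = -50 to 0 mm. Centre of mass at about x = 30 mm. Its roll about x does not matter.
- rod_tip (a point): End of the nose, on the rod's axis, 105 mm from the rod's origin. Axes as rod. On the way to the fixture stands a fixed clamp jig with a raised red lever (x 0.43..0.61, y -0.19..0.09 m, up to 0.22 m high): carry the rod round its front or high over it. A rack post stands behind the bench top at about x 0.72, y 0.15 m.
- rod_grip (a point): Middle of the dark grip on the rod's axis, 26 mm behind the rod's origin. Axes as rod; a gripper from above closes across the rod's axis here.
- cradle: Grey cradle fixed to the bench at the right: foot 110 x 36 x 8 mm with two saddles, V-shaped at the top, at x = -35 and 35 mm (10 mm thick, 53 mm high, about 34 mm wide at the top) in which the shank lies along the cradle's x, nose away from the robot, axis 45 mm above the bench; the grip overhangs freely towards the robot. Origin under its middle, on the bench. Lift the rod straight up.
- oring_box: low clear plastic box of O-rings, 62 x 87 x 22 mm, loose on the bench at the front left; a bystander, origin under its middle; leave it alone
- pliers_blue: pliers with blue handles, 55 x 152 x 14 mm, loose on the bench at the left; a bystander, origin under its middle; leave it alone
- spanner: open-ended steel spanner, 29 x 154 x 9 mm, loose on the bench at the right, towards the back; a bystander, origin under its middle; leave it alone

How it is judged:
By the outcome, as a careful person would: the job done as asked, in the order asked, and still so for the second after the job is handed in, while the arm keeps its last pose, push and grip.
It also fails if it takes over 72 s, if anything falls off the work surface, if the arm or the gripper's body presses on something with over 40 N, if the wrist force passes 120 N, or if a joint passes its speed limit or range.

### The arm

A 7-joint arm with a two-finger parallel gripper is mounted at the origin on a cart in front of the work surface, level with it; the furniture and walls round the work are solid. World frame = base frame: x ahead of the robot, y to its left, z up, the work surface at z = 0. Lengths are in mm, angles in degrees, forces in N, time in s.
With the tool pointing down it reaches from about 425 to 875 mm from the base axis. Payload 4.7 kg.
Tool frame: the origin (TCP) lies at the very end of the fingers, on their centre line; the grasp point (between the pads) lies 19 mm behind it; z points along the fingers, y is the line along which they close (so a half turn about z gives the same grasp; the last joint's range is limited). The gripper opens to 87 mm and grips with 3 to 60 N. Pads are 19 mm wide; open, the fingers measure 117 mm over their backs; the gripper's body (75 mm by 190 mm) begins 51 mm behind the grasp point.
Start: joints at [-70.755, 18.392, -4.016, 83.108, 1.295, 78.541, -3.26], TCP at [205.606, 616.646, 222.587] pointing down, gripper open.
Joint ranges: [-163.93, 163.93], [-17.29, 119.83], [-79.2, 71.16], [3.27, 140.29], [-89.18, 269.18], [5.43, 117.66], [-154.24, 154.24]. Speed limits (degrees/s): [147.25, 147.25, 180, 180, 180, 180, 180].

### API

Orientations are given as a 3x3 rotation matrix whose columns are the frame's x, y, z axes.
In Python, from rig import ctrl gives the robot as it stands.
- The arm moves only by the shell command python3 -m crank 'ROWS' [OPENING] [FORCE]. ROWS is JSON, a list of rows, each a list of 4 numbers: the shift along the tool's x, y, z in mm, then the turn about the tool's z in rad. In form: [[tx, ty, tz, turn], ...]. A call has 1 to 8 rows; each row shifts and turns the commanded pose from where the row before left it, along the tool's axes as they then stand; what a row does not reach is not made up. A row lasts 1/12 s, in which the tool goes at most 41.7 mm and 7.16 degrees, less where a joint would pass 70% of its speed; a pose out of reach is approached as far as the arm can. A call is refused whole if a number of a shift passes 41.7 or a number of a turn 0.125, either way. A call with a gripper value outside its range is refused whole. OPENING is the closure, from 0 (fully open) to 1 (shut), set as the call begins (- or left out, the last holds). The fingers move at their own pace and stop on an object; FORCE is the grip in N (left out, the last holds). Time passes only in rows, so rows that do not move let the fingers close. It gives the time, the measured TCP pose, the force, the opening and the grip force at its end, in the units of the state.
- ctrl.sense(): the state, without advancing time (a new reading comes with each control period).
- ctrl.grab_frame(name): name is "scene" or "side" or "wrist"; returns the picture (420x560x3 uint8, blue, green, red); there is no depth.
- ctrl.camera_info(name): a dict with "mtx" (3x3 intrinsics, pixels), "eye" and "attitude" of the camera in the world; the wrist camera has in their place "hand_eye" (4x4, takes a point from camera to tool coordinates, whose origin is the TCP and whose axes are the flange's). Camera axes: x right, y up, looking along -z (the intrinsics and any distortion apply to the point x, -y, -z); pixel columns grow to the right and rows downward; lengths in mm; the calibration is good to about 2 mm. The wrist camera is an equidistant fisheye: a pixel r from the principal point sees the ray r / f radians off the axis. A picture is of the moment at which its call begins: read the wrist's pose just before it. camera_info takes no time and is no camera call.
- ctrl.sign_off(): hands the job in; it is judged then, once.
Trained networks look in the newest picture that a camera, given by its name, has taken for a name from the list of things; names that differ only in an ending like _2 or _b are one class to them, and where a whole thing is asked for, a point or a joint stands for the part that bears it (a point fixed in the world has none). Each returns a list of dicts, best first, with "score" (0 to 1); they miss things now and then, are a little off and sometimes report something else, mostly with a low value. They report only what shows in the picture. A call takes as long as a camera call.
- ctrl.boxes_of(camera, name): "position" ([row, column] in pixels, amid what is visible of it).
- ctrl.masks_of(camera, name): "mask" (420x560 bool, what is visible of it) and "position" ([row, column] in pixels, amid what is visible of it).
The state is a dict: "clock": time; "joints": joint angles; "qd": joint speeds; "effort": joint torques, N m; "tool_pos": TCP position; "eef_rot": TCP orientation; "ft_force": force on the tool from outside, world axes, zero at the start; "ft_torque": the same for the moment, N m; "finger_gap": finger opening in mm; "grip_force": force on a finger pad.
Only numpy, scipy, OpenCV 4.12 (cv2) and the standard library are available. Lean on these libraries where they do the work, as an engineer would, in place of code of your own. Each camera call takes 0.05 s, during which the arm holds its last target. There are 200 camera calls.

## Working session

There is one attempt and no reset: what is moved stays moved. The work goes in short steps, Python scripts to look and compute and a shell command to move; the robot and the scene stay as the last step left them, time stands still between calls to the robot, and variables do not carry over. Pictures are saved under pics/ and viewed, at most 12 in all, crops included, and the job is handed in when it is done.

```bash
ls; mkdir -p pics
python3 - <<'E'
from rig import ctrl
import cv2,numpy as np
s=ctrl.sense();print(s)
for c in("scene","side","wrist"):
    im=ctrl.grab_frame(c);cv2.imwrite(f"pics/{c}0.png",im)
    print(c,ctrl.camera_info(c))
    for n in("fixture","carriage","rod","cradle","push_face","bore_in","slide_bush","rod_tip","rod_grip","oring_box","pliers_blue","spanner"):
        try:r=ctrl.boxes_of(c,n)
        except Exception as e:r=[];print(e)
        print(c,n,[(round(d['score'],2),np.round(d['position'],1).tolist()) for d in r[:2]])
ims=np.hstack([cv2.imread(f"pics/{c}0.png") for c in("scene","side")])
E
```

```text
pics
{'clock': 0.0, 'joints': array([-70.75491921,  18.43780813,  -4.01521282,  83.17581182,
         1.29427287,  78.5397099 ,  -3.25954801]), 'qd': array([-0.01362429, -0.00408359, -0.01868247, -0.05888728,  0.02823321,
        0.03317919, -0.02371839]), 'effort': array([-4.84288521e-04, -4.91303623e+01, -4.04192191e-01, -3.12518585e+01,
       -6.37948955e-02,  4.42772184e-02,  1.90693208e-04]), 'tool_pos': array([205.44427032, 616.09399291, 221.46767044]), 'eef_rot': array([[-9.48681346e-01,  3.16233208e-01, -5.11424384e-04],
       [ 3.16233609e-01,  9.48679607e-01, -1.81880925e-03],
       [-8.99899984e-05, -1.88719998e-03, -9.99998215e-01]]), 'ft_force': array([ 0.10656032, -0.22504666, -0.37839181]), 'ft_torque': array([ 0.03397755, -0.0040825 ,  0.02047567]), 'grip_force': 0.0, 'finger_gap': 86.89339517392227}
scene {'mtx': array([[437.48962038,   0.        , 278.13004934],
       [  0.        , 437.48962038, 208.32989933],
       [  0.        ,   0.        ,   1.        ]]), 'eye': array([-271.95567262, -513.03201019,  564.96926213]), 'attitude': array([[ 0.61888471,  0.342
[... 1573 characters left out ...]
.98402484],
       [  0.        , 325.1922621 , 205.14474599],
       [  0.        ,   0.        ,   1.        ]]), 'hand_eye': array([[ 6.83825858e-04,  9.68871469e-01,  2.47563344e-01,
         6.81676035e+01],
       [ 9.99999763e-01, -6.81399630e-04, -9.54787370e-05,
        -1.43395319e+00],
       [ 7.61829472e-05,  2.47563351e-01, -9.68871705e-01,
        -1.62092999e+02],
       [ 0.00000000e+00,  0.00000000e+00,  0.00000000e+00,
         1.00000000e+00]])}
wrist fixture []
wrist carriage []
wrist rod []
wrist cradle [(0.6, [407.5, 0.0])]
wrist push_face []
wrist bore_in []
wrist slide_bush []
wrist rod_tip []
wrist rod_grip []
wrist oring_box []
wrist pliers_blue []
wrist spanner []
```

View pics/scene0.png

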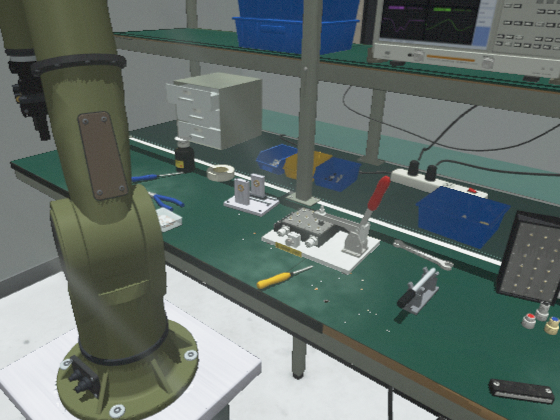

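View pics/side0.png

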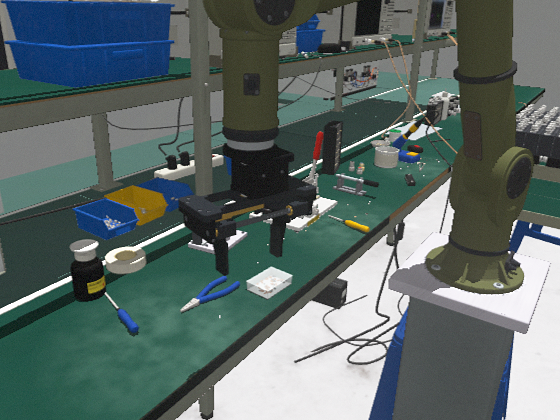

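The scene view shows the fixture at about (row 200, col 252), the clamp jig with its red lever at (235, 330), the rod in its cradle with the dark grip at (297, 405), and a yellow screwdriver at (278, 285). In the side view the gripper hides most of the fixture, at about (240, 220).

```bash
cat > h.py <<'E'
import numpy as np,cv2
from rig import ctrl
def cam(c,s=None):
    i=ctrl.camera_info(c);K=np.array(i['mtx'])
    if 'eye' in i: return K,np.array(i['attitude']),np.array(i['eye']),False
    H=np.array(i['hand_eye']);R=np.array(s['eef_rot'])
    return K,R@H[:3,:3],R@H[:3,3]+s['tool_pos'],True
def proj(C,P):
    K,R,e,f=C;p=(np.atleast_2d(P)-e)@R*[1,-1,-1]
    if f:
        r=np.hypot(p[:,0],p[:,1]);t=np.arctan2(r,p[:,2]);q=p[:,:2]/r[:,None]*t[:,None]
    else:q=p[:,:2]/p[:,2:]
    return q@K[:2,:2].T+K[:2,2]   # col,row
def plane(C,uv,z):
    K,R,e,f=C;q=(np.atleast_2d(uv)-K[:2,2])/K[0,0]
    if f:
        t=np.linalg.norm(q,axis=1)[:,None];d=np.hstack([q/t*np.sin(t),np.cos(t)])
    else:d=np.hstack([q,np.ones((len(q),1))])
    d=(d*[1,-1,-1])@R.T
    return e+d*((z-e[2])/d[:,2])[:,None]
def grab(c):
    s=ctrl.sense();im=ctrl.grab_frame(c);return s,im,cam(c,s)
E
python3 - <<'E'
from h import *
C=cam("scene")
for n,uv,z in(("fixture",(252,203),15),("rod",(412,291),45),("grip",(405,297),45),("nose",(434,271),45),("cradle",(420,300),25),("screwdriver",(275,280),5),("oring",(171,218),10),("bl",(241,185),84),("bl2",(257,180),84)):
    print(n,plane(C,uv,z).round())
for c in("scene","side"):
    C=cam(c);im=cv2.imread(f"pics/{c}0.png")
    if c=="scene":
        a=cv2.resize(im[160:230,200:300],None,fx=8,fy=8,interpolation=2)[:560];b=cv2.resize(im[250:320,380:480],None,fx=8,fy=8,interpolation=2)
        cv2.imwrite("pics/c0.png",cv2.resize(np.vstack([a,b]),None,fx=.53,fy=.53))
print(proj(cam("side"),[[600,250,62],[600,250,0]]))
E
```

```text
fixture [[571. 233.  15.]]
rod [[ 434. -300.   45.]]
grip [[ 408. -297.   45.]]
nose [[ 528. -308.   45.]]
cradle [[ 444. -316.   25.]]
screwdriver [[335. -40.   5.]]
oring [[369. 344.  10.]]
bl [[530. 236.  84.]]
bl2 [[584. 225.  84.]]
[[212.67732599 218.24058824]
 [213.23247468 239.92499497]]
```

View pics/c0.png

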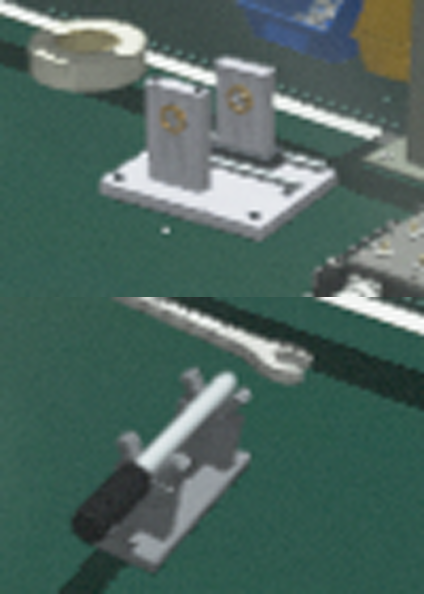

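```bash
python3 -m crank '[[-15,-9,0,0],[-32,-20,0,0],[-32,-20,0,0],[-32,-20,0,0],[-32,-20,0,0],[-32,-20,0,0],[-32,-20,0,0],[-32,-20,0,0]]' 1 && python3 -m crank '[[-32,-20,0,0],[-32,-20,0,0],[-32,-20,0,0],[-32,-20,0,0],[-32,-20,0,0],[-32,-20,0,-0.1],[-15,-5,0,-0.11],[0,0,0,-0.11]]' && python3 -m crank '[[0,0,0,0],[0,0,0,0]]'
python3 - <<'E'
from h import *
s,im,C=grab("wrist");cv2.imwrite("pics/w1.png",im)
print(s['clock'],s['tool_pos'],s['eef_rot'].round(3))
for n,z in(("fixture",12),("push_face",66),("slide_bush",62),("bore_in",62),("carriage",84)):
    for d in ctrl.boxes_of("wrist",n)[:2]:
        print(n,round(d['score'],2),d['position'],plane(C,d['position'][::-1],z).round(1))
E
```

```text
clock: 2.62
tool_pos: [386.7, 396.9, 222.9]
eef_rot: [[-0.948, 0.317, 0.0], [0.317, 0.948, 0.0], [-0.0, 0.0, -1.0]]
ft_force: [0.9, 0.4, 0.8]
finger_gap: 41.7
grip_force: 0.0
clock: 3.28
tool_pos: [546.5, 210.2, 222.8]
eef_rot: [[-1.0, 0.006, 0.002], [0.006, 1.0, -0.002], [-0.002, -0.002, -1.0]]
ft_force: [-0.4, -0.2, 0.0]
finger_gap: 0.9
grip_force: 0.0
clock: 3.45
tool_pos: [542.7, 216.3, 222.5]
eef_rot: [[-1.0, 0.006, -0.0], [0.006, 1.0, 0.0], [0.0, 0.0, -1.0]]
ft_force: [-0.6, 0.6, -0.7]
finger_gap: 0.6
grip_force: 0.0
3.45 [542.7397081  216.27653821 222.53016423] [[-1.     0.006 -0.   ]
 [ 0.006  1.     0.   ]
 [ 0.     0.    -1.   ]]
fixture 0.78 [205.5, 310.8] [[569.9 246.9  12. ]]
push_face 0.63 [227.3, 314.1] [[579.3 246.2  66. ]]
slide_bush 0.64 [227.4, 321.4] [[580.8 254.3  62. ]]
bore_in 0.62 [203.2, 312.1] [[554.6 244.   62. ]]
carriage 0.42 [233.6, 289.1] [[579.7 220.1  84. ]]
```

View pics/w1.png

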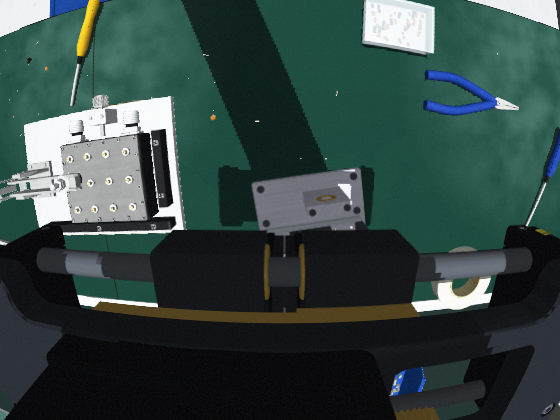

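The wrist view shows the fixture's plate with near corners at about (row 184, col 252) and (170, 362); the gripper hides its far half. I'll back off and look again.

```bash
python3 -m crank '[[20,0,0,0],[25,0,0,0],[25,0,0,0],[20,0,0,0],[10,0,0,0],[0,0,0,0],[0,0,0,0]]'
python3 - <<'E'
from h import *
s,im,C=grab("wrist");cv2.imwrite("pics/w2.png",im)
print(s['clock'],s['tool_pos'],s['eef_rot'].round(3))
for n,z in(("fixture",12),("push_face",66),("slide_bush",62),("bore_in",62),("carriage",84)):
    for d in ctrl.boxes_of("wrist",n)[:2]:
        print(n,round(d['score'],2),d['position'],plane(C,d['position'][::-1],z).round(1))
cv2.imwrite("pics/w2c.png",cv2.resize(im[60:260,210:410],(800,600)[::-1] if 0 else (600,600),interpolation=2))
E
```

```text
clock: 4.33
tool_pos: [443.5, 217.4, 223.1]
eef_rot: [[-1.0, 0.001, 0.002], [0.001, 1.0, 0.001], [-0.002, 0.001, -1.0]]
ft_force: [0.1, -0.2, -1.5]
finger_gap: 0.5
grip_force: 0.0
4.3333 [443.47539809 217.42132159 223.05153755] [[-1.     0.001  0.002]
 [ 0.001  1.     0.001]
 [-0.002  0.001 -1.   ]]
```

View pics/w2c.png

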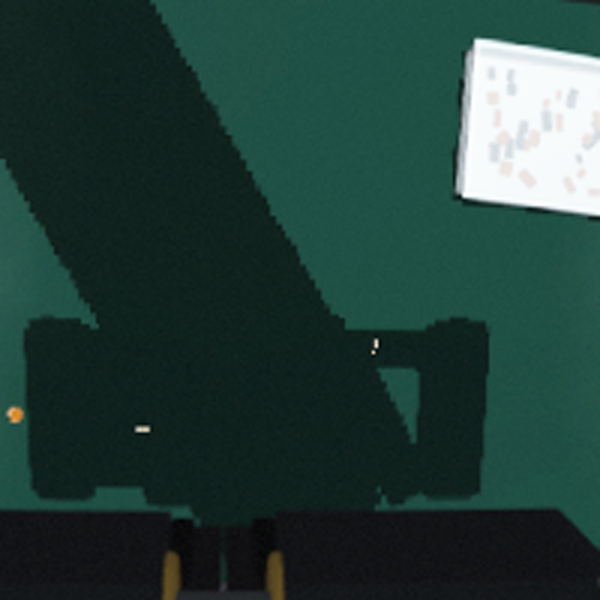

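That was the wrong way: the camera looks back toward the robot, and this crop shows only bench, gripper shadow and the O-ring box. The tool has to go further forward.

```bash
python3 -m crank '[[-20,0,0,0],[-30,0,0,0],[-30,0,0,0],[-30,0,0,0],[-30,0,0,0],[-20,0,0,0],[-10,0,0,0],[0,0,0,0]]' && python3 -m crank '[[0,0,0,0]]'
python3 - <<'E'
from h import *
s,im,C=grab("wrist");cv2.imwrite("pics/w3.png",im)
print(s['clock'],s['tool_pos'],s['eef_rot'].round(3))
for n,z in(("fixture",12),("push_face",66),("slide_bush",62),("bore_in",62),("carriage",84)):
    for d in ctrl.boxes_of("wrist",n)[:2]:
        print(n,round(d['score'],2),d['position'],plane(C,d['position'][::-1],z).round(1))
cv2.imwrite("pics/w3c.png",cv2.resize(im[60:260,210:410],(600,600),interpolation=2))
E
```

```text
clock: 5.3
tool_pos: [615.2, 215.7, 221.2]
eef_rot: [[-1.0, 0.004, 0.0], [0.004, 1.0, -0.002], [-0.0, -0.002, -1.0]]
ft_force: [-0.1, -0.0, 0.9]
finger_gap: 0.4
grip_force: 0.0
clock: 5.38
tool_pos: [613.2, 216.5, 221.7]
eef_rot: [[-1.0, 0.003, -0.001], [0.003, 1.0, -0.001], [0.001, -0.001, -1.0]]
ft_force: [-0.3, -0.4, -0.9]
finger_gap: 0.3
grip_force: 0.0
5.3833 [613.15635108 216.45120503 221.66723507] [[-1.     0.003 -0.001]
 [ 0.003  1.    -0.001]
 [ 0.001 -0.001 -1.   ]]
fixture 0.93 [160.2, 312.7] [[586.  248.2  12. ]]
push_face 0.8 [185.1, 312.1] [[605.  243.3  66. ]]
slide_bush 0.75 [184.1, 319.0] [[604.7 250.6  62. ]]
bore_in 0.55 [156.8, 316.3] [[577.1 247.4  62. ]]
carriage 0.89 [182.9, 313.5] [[599.5 243.   84. ]]
```

View pics/w3c.png

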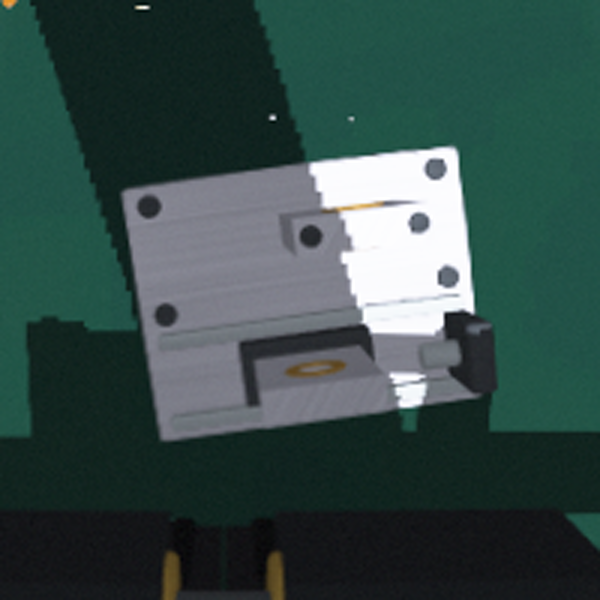

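The crop shows the plate's corners at (123,251), (109,362) and (207,264), given as (row, col) in the full frame. The sliding block's bushing is at about (183,315) and the dark end stop at (177,367).

```bash
cat >> h.py <<'E'
def f2w(p,L):
    c,s=np.cos(p[2]),np.sin(p[2]);L=np.atleast_2d(L)
    return np.c_[p[0]+c*L[:,0]-s*L[:,1],p[1]+s*L[:,0]+c*L[:,1],L[:,2]]
E
python3 - <<'E'
from h import *
from scipy.optimize import least_squares
s=ctrl.sense();C=cam("wrist",s)
L=np.array([[-50,-80,12],[-50,50,12],[50,-80,12.]])
uv=np.array([[122,190],[457,148],[162,440]])/3+[210,60]
f=lambda p:(proj(C,f2w(p,L))-uv).ravel()
r=least_squares(f,[590,240,0]);p=r.x;print(p,np.degrees(p[2]),r.fun.round(2))
cr=lambda P:((proj(C,f2w(p,P))-[210,60])*3).round().tolist()
print("fixed block top",cr([[-32,-22,84],[-32,22,84],[-20,22,84],[-20,-22,84]]))
print("stop top",cr([[13,36,52],[39,36,52],[39,46,52],[13,46,52]]))
for d in(.018,.026,.034):
  print(d,"slide top",cr([[20,-20-d*1e3,84],[20,20-d*1e3,84],[32,20-d*1e3,84],[32,-20-d*1e3,84]]),"bush",cr([[20,-d*1e3,62],]))
Cs=cam("scene");print("scene bore_in",proj(Cs,f2w(p,[[-32,0,62]])))
Cs=cam("side")
E
```

```text
[5.81218374e+02 2.64434414e+02 1.38812446e-01] 7.953367290857223 [-0.01 -0.22  0.33 -0.32 -0.3   0.59]
fixed block top [[294.0, 220.0], [433.0, 203.0], [437.0, 241.0], [299.0, 258.0]]
stop top [[466.0, 325.0], [472.0, 397.0], [499.0, 393.0], [493.0, 322.0]]
0.018 slide top [[264.0, 391.0], [389.0, 374.0], [393.0, 411.0], [269.0, 427.0]] bush [[320.0, 370.0]]
0.026 slide top [[239.0, 394.0], [364.0, 377.0], [368.0, 414.0], [244.0, 431.0]] bush [[297.0, 373.0]]
0.034 slide top [[214.0, 398.0], [340.0, 381.0], [344.0, 417.0], [219.0, 434.0]] bush [[273.0, 376.0]]
scene bore_in [[239.57776915 187.74825334]]
```

```bash
python3 -m crank '[[0,0,0,-0.07],[0,0,0,-0.07],[-1,-9,0,0],[0,-9,0,0],[0,0,25,0],[0,0,35,0],[0,0,30,0]]' && python3 -m crank '[[0,0,30,0],[0,0,25,0],[0,0,20,0],[0,0,10,0],[0,0,0,0],[0,0,0,0]]'
python3 - <<'E'
from h import *
s=ctrl.sense();p=[581.2,264.4,.1388];d=s['tool_pos']-[581.2,264.4,0];c,n=np.cos(.1388),np.sin(.1388)
print(c*d[0]+n*d[1],-n*d[0]+c*d[1],d[2])
E
```

```text
clock: 6.27
tool_pos: [617.1, 197.4, 132.2]
eef_rot: [[-0.991, -0.134, 0.002], [-0.134, 0.991, 0.0], [-0.002, -0.0, -1.0]]
ft_force: [0.2, -0.1, -0.5]
finger_gap: 0.3
grip_force: 0.0
clock: 6.77
tool_pos: [616.8, 198.5, 48.1]
eef_rot: [[-0.991, -0.136, 0.0], [-0.136, 0.991, -0.0], [-0.0, -0.0, -1.0]]
ft_force: [0.6, -0.6, 0.8]
finger_gap: 0.3
grip_force: 0.0
26.16246923285008 -70.22252298272316 48.09228305509092
```

```bash
cat > q.py <<'E'
from h import *
s=ctrl.sense();d=s['tool_pos']-[581.2,264.4,0];c,n=np.cos(.1388),np.sin(.1388)
print("FIX",round(c*d[0]+n*d[1],1),round(-n*d[0]+c*d[1],1),round(d[2],1),"F",s['ft_force'].round(1))
E
python3 -m crank '[[0,4,0,0],[0,5,0,0],[0,5,0,0],[0,4,0,0],[0,4,0,0],[0,3,0,0],[0,3,0,0],[0,1,0,0]]' |grep force; python3 q.py;python3 -m crank '[[0,1,0,0],[0,1,0,0],[0,1,0,0],[0,1,0,0]]'|grep force; python3 q.py
```

```text
ft_force: [0.3, -2.5, 2.3]
grip_force: 1.5
FIX 26.4 -40.2 48.0 F [ 0.3 -2.5  2.3]
ft_force: [2.2, -1.3, 3.6]
grip_force: 1.5
FIX 26.2 -36.7 47.7 F [ 2.2 -1.3  3.6]
```

```bash
for i in 1; do python3 -m crank '[[0,1,0,0],[0,1,0,0],[0,0,0,0]]'|grep ft_; python3 q.py; python3 -m crank '[[0,1,0,0],[0,1,0,0],[0,0,0,0]]'|grep ft_; python3 q.py; python3 -m crank '[[0,1,0,0],[0,1,0,0],[0,0,0,0]]'|grep ft_; python3 q.py; done
```

```text
ft_force: [1.7, -1.7, 1.2]
FIX 25.9 -34.1 47.5 F [ 1.7 -1.7  1.2]
ft_force: [2.1, -3.9, 2.2]
FIX 25.9 -33.4 47.5 F [ 2.1 -3.9  2.2]
ft_force: [1.8, -7.0, 2.2]
FIX 25.9 -33.3 47.5 F [ 1.8 -7.   2.2]
```

```bash
python3 -m crank '[[0,1,0,0],[0,1,0,0],[0,1,0,0],[0,0,0,0],[0,0,0,0]]'|grep ft_; python3 q.py;  python3 -m crank '[[0,-4,0,0],[0,-5,0,0],[0,-5,0,0],[0,-6,0,0],[0,-2,-10,0],[0,0,-25,0],[0,0,-35,0],[0,0,-35,0]]'|grep -A1 tool; python3 -m crank '[[0,0,-35,0],[0,0,-35,0],[0,0,-10,0],[0,0,0,0],[0,0,0,0]]' 0.3
python3 - <<'E'
from h import *
s,im,C=grab("wrist");cv2.imwrite("pics/w4.png",im)
p=[581.2,264.4,.1388]
for n,z in(("fixture",12),("push_face",66),("slide_bush",62),("bore_in",62),("carriage",84)):
    for d in ctrl.boxes_of("wrist",n)[:1]: print(n,round(d['score'],2),d['position'])
print(proj(C,f2w(p,[[20,0,62],[20,20,84],[-32,0,62],[-50,-80,12],[-50,50,12],[50,-80,12]])).round(1).tolist())
cv2.imwrite("pics/w4c.png",cv2.resize(im[60:260,210:410],(600,600),interpolation=2))
E
```

```text
ft_force: [1.5, -11.3, 4.0]
FIX 25.9 -33.2 47.5 F [  1.5 -11.3   4. ]
tool_pos: [612.6, 219.1, 153.4]
eef_rot: [[-0.99, -0.138, -0.002], [-0.138, 0.99, -0.0], [0.002, 0.0, -1.0]]
clock: 10.02
tool_pos: [613.5, 219.4, 233.1]
eef_rot: [[-0.99, -0.138, 0.001], [-0.138, 0.99, 0.001], [-0.001, 0.001, -1.0]]
ft_force: [0.1, 0.1, -0.7]
finger_gap: 25.8
grip_force: 0.0
fixture 0.62 [163.0, 310.7]
push_face 0.95 [186.4, 324.3]
slide_bush 0.88 [184.5, 328.5]
bore_in 0.56 [159.5, 315.0]
carriage 0.9 [185.0, 325.3]
[[331.4, 184.5], [354.4, 188.8], [332.6, 134.9], [258.1, 117.8], [367.8, 119.6], [259.1, 201.0]]
```

View pics/w4c.png

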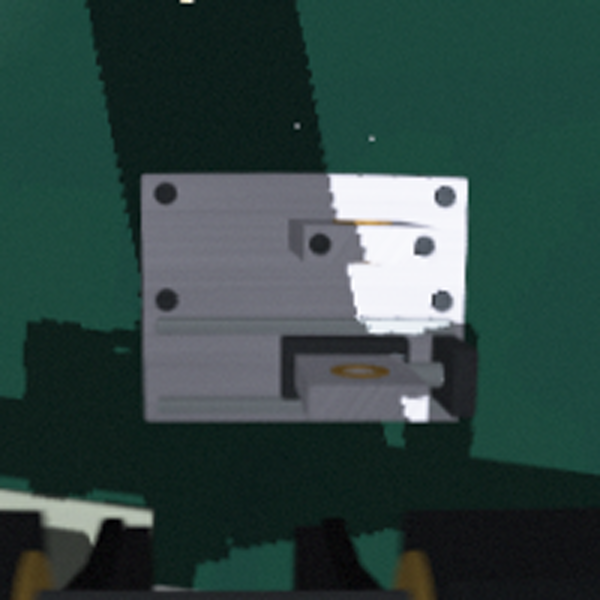

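The block is home: its bushing shows at (184, 330) against a predicted (184.5, 331.4), and contact force rose with no further travel. Next is the rod, carried high over the jig.

```bash
python3 -m crank '[[0,0,-25,0],[0,0,-35,0],[7,-18,-10,0],[14,-35,0,0],[14,-35,0,0],[14,-35,0,0],[14,-35,0,0],[14,-35,0,0]]' 0.4|grep tool; python3 -m crank '[[14,-35,0,0],[14,-35,0,0],[14,-35,0,0],[14,-35,0,0],[14,-35,0,0],[14,-35,0,0],[14,-35,0,0],[14,-35,0,0]]'|grep tool;  python3 -m crank '[[14,-35,0,0],[8,-18,0,0],[0,0,20,0.1],[0,0,30,0.12],[0,0,10,0],[0,0,0,0],[0,0,0,0]]'
python3 - <<'E'
from h import *
s,im,C=grab("wrist");cv2.imwrite("pics/w5.png",im)
for n,z in(("rod",45),("rod_grip",45),("rod_tip",45),("cradle",8)):
    for d in ctrl.boxes_of("wrist",n)[:2]: print(n,round(d['score'],2),d['position'],plane(C,d['position'][::-1],z).round(1))
E
```

```text
tool_pos: [563.0, 15.1, 302.1]
tool_pos: [490.4, -277.4, 302.3]
clock: 12.23
tool_pos: [477.1, -330.6, 242.5]
eef_rot: [[-0.997, 0.078, -0.001], [0.078, 0.997, 0.0], [0.001, 0.0, -1.0]]
ft_force: [-0.9, -1.0, 0.9]
finger_gap: 52.2
grip_force: 0.0
rod 0.82 [148.8, 308.1] [[ 438.1 -301.9   45. ]]
rod_grip 0.68 [144.5, 306.6] [[ 433.2 -303.3   45. ]]
rod_tip 0.9 [147.0, 306.8] [[ 436.  -303.2   45. ]]
cradle 0.8 [180.0, 299.9] [[ 479.  -312.1    8. ]]
```

View pics/w5.png

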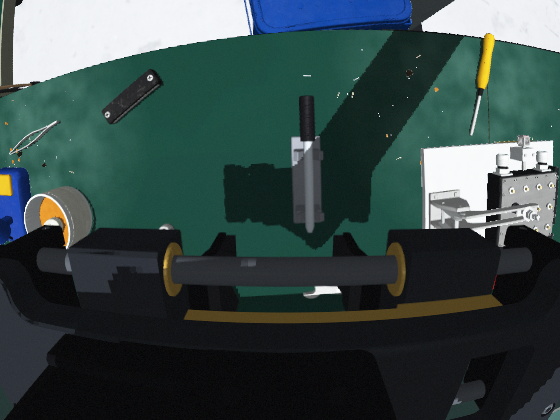

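The picture shows the rod in its cradle: grip end at (row 96, col 306.5), shoulder at about (142, 307) and nose at (232, 309.5).

Run:
```python
from h import *
s=ctrl.sense();C=cam("wrist",s);im=cv2.imread("pics/w5.png")
m=ctrl.masks_of("wrist","rod")[0]['mask']
r=np.where(m.any(1))[0];print(r.min(),r.max(),[(i,round(np.where(m[i])[0].mean(),1),m[i].sum()) for i in range(r.min(),r.max()+1,8)])
P=plane(C,[[306.5,97],[307,142],[309.5,232]],45);print(P.round(1))
d=P[2]-P[0];print(np.linalg.norm(d),np.degrees(np.arctan2(d[1],d[0])))
sh=P[2]-105*d/np.linalg.norm(d);sh2=P[0]+50*d/np.linalg.norm(d);o=(sh+sh2)/2;g=o-26*d/np.linalg.norm(d)
D=g-s['tool_pos'];print("shoulder",o,"grip",g,"tool delta",s['eef_rot'].T@D)
```

```text
95 231 [(95, np.float64(306.5), np.int64(8)), (103, np.float64(306.5), np.int64(14)), (111, np.float64(307.0), np.int64(15)), (119, np.float64(307.0), np.int64(15)), (127, np.float64(307.0), np.int64(15)), (135, np.float64(307.5), np.int64(16)), (143, np.float64(307.5), np.int64(10)), (151, np.float64(308.0), np.int64(9)), (159, np.float64(307.5), np.int64(10)), (167, np.float64(308.0), np.int64(9)), (175, np.float64(308.0), np.int64(9)), (183, np.float64(308.0), np.int64(9)), (191, np.float64(308.5), np.int64(8)), (199, np.float64(309.0), np.int64(9)), (207, np.float64(309.0), np.int64(9)), (215, np.float64(309.0), np.int64(9)), (223, np.float64(309.0), np.int64(9)), (231, np.float64(309.0), np.int64(3))]
[[ 382.  -300.3   45. ]
 [ 432.  -303.5   45. ]
 [ 536.8 -307.3   45. ]]
154.95595999608577 -2.5859733405124703
shoulder [ 431.92298844 -302.53715494   45.        ] grip [ 405.94946566 -301.36407582   45.        ] tool delta [ 74.53087862  24.25467784 198.76495121]
```

```bash
python3 -m crank '[[20,7,0,-0.033],[26,10,0,0],[20,7,10,0],[6,2,25,0],[0,0,35,0],[0,0,35,0],[0,0,35,0],[0,0,30,0]]'|grep tool; python3 -m crank '[[0,0,25,0],[0,0,15,0],[0,0,7,0],[0,0,0,0],[0,0,0,0]]'
```

```text
tool_pos: [406.7, -300.7, 71.3]
clock: 13.62
tool_pos: [407.4, -301.4, 26.3]
eef_rot: [[-0.999, 0.049, 0.001], [0.049, 0.999, -0.001], [-0.001, -0.0, -1.0]]
ft_force: [-0.7, 0.2, 0.3]
finger_gap: 52.4
grip_force: 0.0
```

Close with a firm grip.

```bash
python3 -m crank '[[0,0,0,0],[0,0,0,0],[0,0,0,0],[0,0,0,0],[0,0,0,0],[0,0,0,0],[0,0,0,0],[0,0,0,0]]' 1 40; python3 -m crank '[[0,0,0,0],[0,0,0,0],[0,0,0,0]]'
```

```text
clock: 14.28
tool_pos: [406.8, -300.3, 25.5]
eef_rot: [[-0.999, 0.048, -0.0], [0.048, 0.999, 0.001], [0.0, 0.001, -1.0]]
ft_force: [-0.1, 1.8, 1.4]
finger_gap: 15.0
grip_force: 39.9
clock: 14.53
tool_pos: [406.8, -300.4, 25.5]
eef_rot: [[-0.999, 0.048, -0.0], [0.048, 0.999, 0.001], [0.0, 0.001, -1.0]]
ft_force: [-0.6, 2.7, 1.4]
finger_gap: 15.0
grip_force: 40.0
```

```bash
python3 -m crank '[[0,0,-8,0],[0,0,-15,0],[0,0,-25,0],[0,0,-35,0],[0,0,-38,0],[0,0,-38,0],[0,0,-38,0],[0,0,-38,0]]'|egrep "tool|gap|ft"; python3 -m crank '[[0,0,-30,0],[-3,15,-15,0],[-5,30,0,0],[-5,35,0,0],[-5,35,0,0],[-5,35,0,0],[-5,35,0,0],[-5,35,0,0]]'|egrep "tool|gap"; python3 -m crank '[[-5,35,0,0],[0,35,0,0],[12,36,0,0],[12,36,0,0],[12,36,0,0],[12,36,0,0],[12,36,0,0],[12,36,0,0]]'|egrep "tool|gap";python3 -m crank '[[8,20,0,-0.05],[3,10,0,-0.06],[0,0,0,-0.05],[0,0,0,-0.02],[0,0,0,0],[0,0,0,0]]'; python3 q.py
```

```text
tool_pos: [405.8, -301.9, 262.9]
ft_force: [1.8, -1.2, -1.8]
finger_gap: 14.8
tool_pos: [450.4, -82.3, 306.1]
finger_gap: 14.7
tool_pos: [397.2, 206.9, 306.1]
finger_gap: 14.8
clock: 17.03
tool_pos: [388.1, 235.4, 305.7]
eef_rot: [[-0.992, -0.128, 0.001], [-0.128, 0.992, -0.0], [-0.0, -0.0, -1.0]]
ft_force: [0.1, 0.5, -0.6]
finger_gap: 14.6
grip_force: 39.9
FIX -195.3 -2.0 305.7 F [ 0.1  0.5 -0.6]
```

```bash
python3 -m crank '[[0,1.5,15,-0.01],[0,0,30,0],[0,0,38,0],[0,0,38,0],[0,0,38,0],[0,0,38,0],[0,0,30,0],[0,0,20,0]]' |egrep "tool|gap"; python3 -m crank '[[0,0,10,0],[0,0,6,0],[0,0,0,0],[0,0,0,0],[0,0,0,0]]'; python3 q.py
python3 - <<'E'
from h import *
out=[]
for c,(r0,c0) in(("scene",(150,190)),("side",(190,170))):
    s,im,C=grab(c);cv2.imwrite(f"pics/{c}6.png",im)
    for n in("rod","rod_tip","bore_in","rod_grip"):
        for d in ctrl.boxes_of(c,n)[:1]: print(c,n,round(d['score'],2),d['position'])
    p=[581.2,264.0,.1388]
    print("pred tip",proj(C,s['tool_pos']+s['eef_rot']@[-131,0,-19.5]),"bore_in",proj(C,f2w(p,[[-32,0,62]])),"plate",proj(C,f2w(p,[[-50,-80,12],[-50,50,12],[50,50,12],[-32,22,84],[-32,-22,84]])).round(1).tolist())
    out.append(cv2.resize(im[r0:r0+80,c0:c0+130],None,fx=5,fy=3.7*5/3.7,interpolation=2)[:,:650])
cv2.imwrite("pics/v6.png",cv2.resize(np.vstack(out),None,fx=.75,fy=.75))
E
```

```text
tool_pos: [386.0, 235.8, 55.5]
finger_gap: 14.7
clock: 18.12
tool_pos: [388.6, 238.7, 44.1]
eef_rot: [[-0.99, -0.14, 0.003], [-0.14, 0.99, 0.002], [-0.003, 0.001, -1.0]]
ft_force: [0.0, 0.2, -0.8]
finger_gap: 14.7
grip_force: 39.9
FIX -194.4 1.2 44.1 F [ 0.   0.2 -0.8]
scene rod 0.57 [213.1, 201.1]
scene rod_tip 0.6 [209.3, 197.7]
scene bore_in 0.6 [198.0, 251.1]
scene rod_grip 0.44 [210.6, 199.2]
pred tip [[232.6132363  190.89172073]] bore_in [[239.6872116  187.79141183]] plate [[260.3, 213.1], [222.1, 202.0], [241.9, 189.9], [233.1, 178.9], [246.1, 182.3]]
side rod 0.6 [232.3, 260.4]
side rod_tip 0.51 [232.4, 263.7]
side bore_in 0.93 [232.4, 215.1]
side rod_grip 0.61 [232.7, 264.6]
pred tip [[236.33013887 226.85984289]] bore_in [[225.53099248 224.36084152]] plate [[247.4, 232.0], [221.4, 251.8], [187.6, 243.0], [220.7, 219.4], [230.0, 213.3]]
```

View pics/v6.png

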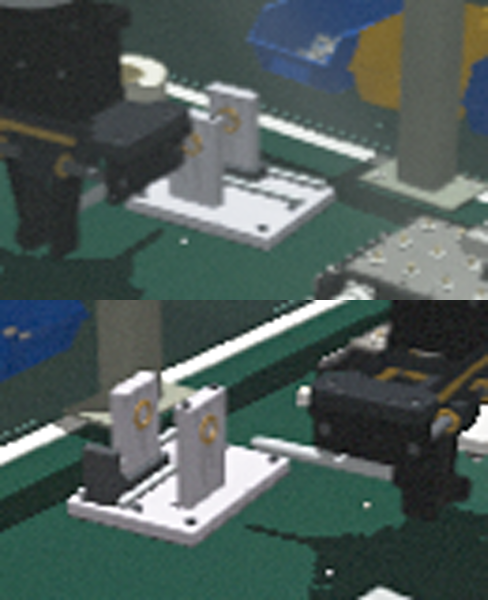

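The side view shows the rod's nose at (227.6, 236.7) and the near bore's mouth at (224.7, 225.7). Both agree with the model to under 1 mm, so I start inserting slowly.

```bash
python3 -m crank '[[-5,-1.3,1,0],[-8,0,0,0],[-6,0,0,0],[-5,0,0,0],[-2,0,0,0],[0,0,0,0],[0,0,0,0]]' |egrep "gap|ft_"; python3 q.py; python3 -m crank '[[-3,0,0,0],[-3,0,0,0],[-3,0,0,0],[-2,0,0,0],[0,0,0,0]]' |egrep "gap|ft_"; python3 q.py
python3 - <<'E'
from h import *
out=[]
s,im,C=grab("side")
print("pred tip",proj(C,s['tool_pos']+s['eef_rot']@[-131,0,-19.5]))
out.append(cv2.resize(im[190:260,185:265],None,fx=7,fy=7,interpolation=2))
cv2.imwrite("pics/v7.png",out[0])
E
```

```text
ft_force: [0.1, 0.1, -1.6]
finger_gap: 14.7
FIX -169.8 -0.7 41.4 F [ 0.1  0.1 -1.6]
ft_force: [-0.4, 0.6, -0.4]
finger_gap: 14.7
FIX -158.1 -0.6 41.7 F [-0.4  0.6 -0.4]
pred tip [[223.8440555  224.25024893]]
```

View pics/v7.png

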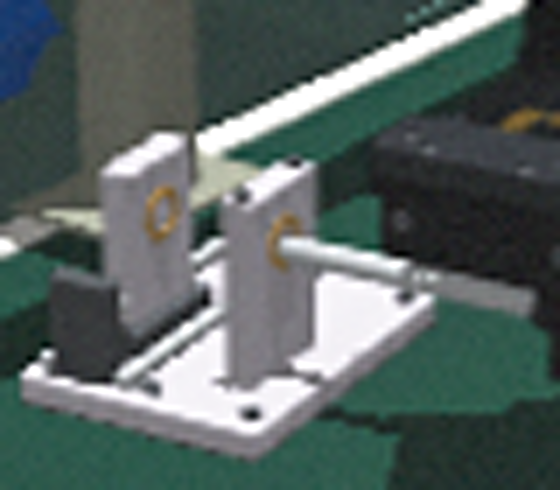

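The nose is inside the near bushing's ring at about (243, 278) in the crop, with no force. I continue.

```bash
python3 -m crank '[[-3,0,-0.8,0],[-3,0,0,0],[-3,0,0,0],[-1,0,0,0],[0,0,0,0],[0,0,0,0]]' |egrep "gap|ft_"; python3 q.py; python3 -m crank '[[-3,0,0,0],[-4,0,0,0],[-4,0,0,0],[-3,0,0,0],[0,0,0,0],[0,0,0,0]]' |egrep "gap|ft_"; python3 q.py
```

```text
ft_force: [0.6, -1.0, -0.9]
finger_gap: 14.8
FIX -148.6 -0.6 42.4 F [ 0.6 -1.  -0.9]
ft_force: [0.1, -0.7, -1.0]
finger_gap: 14.8
FIX -134.4 -0.5 42.4 F [ 0.1 -0.7 -1. ]
```

```bash
python3 -m crank '[[-4,0,0,0],[-5,0,0,0],[-5,0,0,0],[-3,0,0,0],[0,0,0,0],[0,0,0,0]]' |egrep "gap|ft_"; python3 q.py; python3 -m crank '[[-2,0,0,0],[-2,0,0,0],[-2,0,0,0],[-2,0,0,0],[0,0,0,0],[0,0,0,0]]' |egrep "gap|ft_"; python3 q.py;  python3 -m crank '[[-2,0,0,0],[-2,0,0,0],[-2,0,0,0],[0,0,0,0],[0,0,0,0]]' |egrep "gap|ft_"; python3 q.py
```

```text
ft_force: [-0.2, -0.3, -1.0]
finger_gap: 14.5
FIX -117.5 -0.5 42.3 F [-0.2 -0.3 -1. ]
ft_force: [1.0, -0.4, -0.9]
finger_gap: 14.8
FIX -109.6 -0.4 42.4 F [ 1.  -0.4 -0.9]
ft_force: [0.8, -0.6, -0.9]
finger_gap: 14.6
FIX -103.6 -0.4 42.4 F [ 0.8 -0.6 -0.9]
```

```bash
python3 -m crank '[[-3,0,0,0],[-4,0,0,0],[-4,0,0,0],[-2,0,0,0],[0,0,0,0]]' |egrep "gap|ft_"; python3 q.py; python3 -m crank '[[-3,0,0,0],[-4,0,0,0],[-4,0,0,0],[-2,0,0,0],[0,0,0,0],[0,0,0,0],[0,0,0,0]]' ; python3 q.py
python3 - <<'E'
from h import *
s,im,C=grab("side")
print("pred tip",(proj(C,s['tool_pos']+s['eef_rot']@[-131,0,-19.5])-[165,190])*7)
print("bore_out", (proj(C,f2w([581.2,264.2,.1388],[[32,0,62]]))-[165,190])*7)
cv2.imwrite("pics/v8.png",cv2.resize(im[190:260,165:265],None,fx=7,fy=7,interpolation=2))
E
```

```text
ft_force: [0.7, -1.0, -0.8]
finger_gap: 14.8
FIX -89.9 -0.5 42.5 F [ 0.7 -1.  -0.8]
clock: 23.08
tool_pos: [504.2, 253.2, 42.3]
eef_rot: [[-0.99, -0.141, -0.0], [-0.141, 0.99, -0.0], [0.0, -0.0, -1.0]]
ft_force: [0.1, 0.1, -0.9]
finger_gap: 14.7
grip_force: 39.9
FIX -77.8 -0.4 42.3 F [ 0.1  0.1 -0.9]
pred tip [[224.51721836 194.49477239]]
bore_out [[273.21442123 205.40363137]]
```

View pics/v8.png

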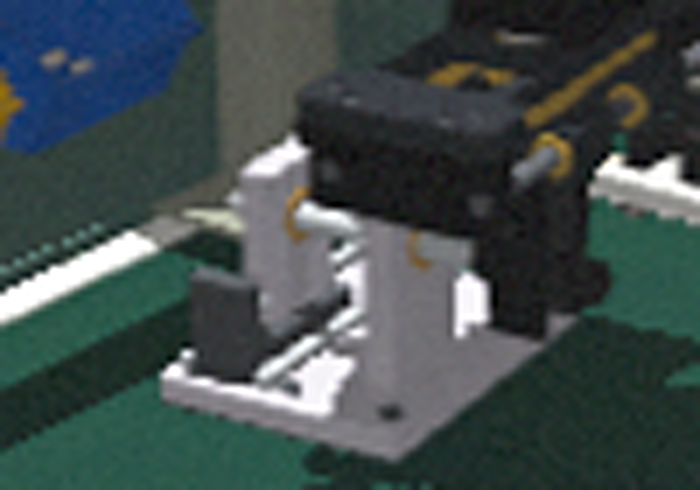

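The rod spans both bushings, and its nose shows beyond the far block at about (203, 233) in the crop. I add a few millimetres of margin and hand in.

```bash
python3 -m crank '[[-2,0,0,0],[-2,0,0,0],[-1,0,0,0],[0,0,0,0],[0,0,0,0],[0,0,0,0]]' |egrep "gap|ft_|grip"; python3 q.py; python3 -c "
from rig import ctrl
print(ctrl.sign_off())"
```

```text
ft_force: [-0.2, -0.3, -1.0]
finger_gap: 14.9
grip_force: 39.9
FIX -72.7 -0.3 42.4 F [-0.2 -0.3 -1. ]
the job is handed in; nothing more can be done
None
```

The job is handed in: the sliding block is home against its stop, and the rod, still held by its grip, runs through both bushings with the nose an estimated 22–26 mm out at the far side; no result came back.

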